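# Shut and bolt the blade locker

### The arm

A 6-joint arm with a two-finger parallel gripper is mounted at the origin on a cart in front of the work surface, level with it; the furniture and walls round the work are solid. World frame = base frame: x ahead of the robot, y to its left, z up, the work surface at z = 0. Lengths are in mm, angles in rad, forces in N, time in s.
With the tool pointing down it reaches from about 275 to 750 mm from the base axis. Payload 10.2 kg.
Tool frame: the origin (TCP) lies where the fingers leave the gripper's body, on its centre line; the fingertips stand 73 mm ahead of it and the grasp point (between the pads) lies 54 mm ahead of it (ctrl.tip_extent is the z of the fingertips in the tool frame, in mm); z points along the fingers, y is the line along which they close (so a half turn about z gives the same grasp; the last joint's range is limited). The gripper opens to 85 mm and grips with 20 to 120 N. Pads are 22 mm wide; open, the fingers measure 114 mm over their backs; the gripper's body (76 mm by 85 mm) begins 54 mm behind the grasp point. The pads swing forward as they close: fully open they stand 13 mm farther back than shut.
Start: joints at [-1.447, 0.313, 1.498, -0, 1.331, -0.223], TCP at [178.43, -493.755, 303.894] pointing down, gripper open.
Joint ranges: [-2.94, 2.94], [-0.97, 2.17], [0.19, 2.56], [-1.23, 4.37], [0.02, 3.11], [-2.88, 2.88]. Speed limits (rad/s): [2.39, 2.39, 3.01, 3.14, 3.14, 3.14].

### API

Orientations are given as a unit quaternion [w, x, y, z].
In Python, from rig import readout, cams, order, ctrl gives the robot as it stands.
- The arm moves only by the shell command python3 -m handwheel 'ROWS' [OPENING] [FORCE]. ROWS is a JSON list of rows, 1 to 8 of them, each of 6 numbers: dx, dy, dz in mm, then a rotation vector rx, ry, rz in rad; each row is the pose to reach, as a shift and turn from the pose commanded when the command began, along the tool's axes at that moment; what a row does not reach only later rows make up. A row lasts 1/10 s, in which the tool goes at most 50 mm and 0.15 rad, less where a joint would pass 70% of its speed; a pose out of reach is approached as far as the arm can. OPENING is the opening from 0.0 (shut) to 1.0 (fully open), set as the command begins (- or left out keeps the last). The fingers move at their own pace and stop on an object; FORCE is the grip in N (left out, the last holds). Time passes only in rows, so rows that do not move let the fingers close. It prints the time, the measured TCP pose, the force, the opening and the grip force at its end. Input that does not fit is refused with a message, and nothing moves.
- readout.sense(): the state, without advancing time (a new reading comes with each control period).
- cams.capture(name): name is "scene" or "top" or "wrist"; returns (picture, depth): 420x560x3 uint8, red, green, blue; 420x560 float32, mm along the optical axis (not along the pixel's ray), 0 where there is no reading.
- cams.calibration(name): a dict with "fx", "fy", "cx", "cy" (pixels), "distortion" ([k1, k2, p1, p2, k3] as OpenCV has them; the pictures are not rectified), "position" and "attitude" of the camera in the world. Camera axes: x right, y down, z forward; pixel columns grow to the right and rows downward; lengths in mm; the calibration is good to about 2 mm. A picture is of the moment at which its call begins: read the wrist's pose just before it. calibration takes no time and is no camera call; for the wrist camera it gives the pose at the moment of the call.
- order.finish_job(): hands the job in; it is judged then, once.
Trained networks look in the newest picture that a camera, given by its name, has taken for a name from the list of things; names that differ only in an ending like _2 or _b are one class to them, and where a whole thing is asked for, a point or a joint stands for the part that bears it (a point fixed in the world has none). Each returns a list of dicts, best first, with "p" (0 to 1); they miss things now and then, are a little off and sometimes report something else, mostly with a low value. They report only what shows in the picture. A call takes as long as a camera call.
- cams.trace(target, camera): "pixels" (420x560 bool, what is visible of it) and "bbox" ([left, top, right, bottom] in pixels, round what is visible of it).
- cams.spot_point(target, camera): "uv" ([column, row] in pixels: a listed point, or the origin of a listed thing).
The state is a dict: "time_s": time; "joints": joint angles; "dq": joint speeds; "tau": joint torques, N m; "eef_pos": TCP position; "ee_rot": TCP orientation; "force": force on the tool from outside, world axes, zero at the start; "wrist_torque": the same for the moment, N m; "grip_width": opening from 0.0 (shut) to 1.0 (fully open); "grip_force": force on a finger pad.
Only numpy, scipy, OpenCV 4.12 (cv2) and the standard library are available. Lean on these libraries where they do the work, as an engineer would, in place of code of your own. Each camera call takes 0.05 s, during which the arm holds its last target. There are 200 camera calls.

### The job

Swing the blade locker's lid fully shut. Then slide the bolt across through the lid's staple until its handle lines up with the notch in the front plate, find the notch by feel and turn the handle all the way down into it. Do not force the handle against the plate, let go of everything, and leave the things standing around where they are.

Things in the scene. Friction and masses are not known exactly. Their poses are not given: they have to be found in the camera images.
- locker: Grey sheet-metal blade locker fixed to the bench, 150 (x) x 260 (y) x 70 mm high. Origin: centre of its underside. Own x runs from its front to its hinge side, y along its length to its decked end, z up. A fixed deck (top z = 70 mm) closes the end y > -10 mm and carries the bolt; the other end has the lid. Nothing of it is in front of x = -75 mm.
- lid_hinge (a point): Point on the lid's hinge line, at locker x = 74, y = -95, z = 64 mm; the line is parallel to locker y, at the panel's underside. The lid is a panel 149 mm long from the hinge, 6 mm thick, y -11 to -129 mm; shut, its upper face is at z = 70 mm. Push it near y = -95 mm, clear of its staple.
- staple (a point): Centre of the staple's opening: an upright loop on the lid, 30 mm wide, opening 20 mm wide, its top 55 mm over the panel's underside. With the lid shut it is at locker x = -43, y = -42 (loop 12 mm thick), z = 100 mm, in line with the bolt. The bolt's nose cannot enter it unless the lid is shut.
- bolt_line (a point): Fixed point of the bolt's axis, at locker x = -43, y = 102, z = 100 mm, where the handle's foot is at travel 0. The bolt is a 12 mm steel bar along locker y, its nose at y = -2 mm minus the travel. The barrel round it reaches z = 114 mm, x = -57 to -29 mm.
- plate_edge (a point): Fixed point at the height of the front plate's top edge: locker x = -70, y = 34, z = 110 mm. Upright aluminium plate, 6 mm thick (x -73 to -67 mm), along the whole travel of the handle. It stops the 8 mm stem at a handle angle of about 1.05 rad everywhere but at its one notch, 11 mm wide, 14.5 mm deep, open at the top. The notch is within 10 mm of this y.
- lid (a joint): Lid angle in rad: 0 = shut flat, grows as it opens (starts at 0.7 to 1.1). Stiff hinge, stays where it is left; it takes about 5 N at the free edge.
- bolt (a joint): Bolt travel in m: 0 = drawn back, grows towards the locker's -y end (range 0 to 0.082, starts at 0 to 0.012). Slides with about 2.5 N of friction. The notch lies at a travel of 0.058 to 0.078; the plate is adjustable, so where exactly is not known in advance and must be felt (or seen). At 0.050 and more the nose is right through the staple.
- handle (a joint): Handle angle in rad about the bolt's axis: 0 = straight up, pi/2 = level, pointing to the locker's -x side (range -0.35 to 1.58, starts at -0.2 to 0.3). Stays where it is left (light friction, 0.04 N m). At about 1.05 the stem rests on the top edge of the front plate unless it is over the notch; in the notch it goes down to 1.57.
- handle_arm: The bolt's handle: a steel stem of 8 mm diameter with a black ball of 20 mm diameter at its end. Origin on the bolt's axis (at locker y = 102 mm minus the bolt's travel); own z points along the stem to the ball, own y is parallel to the locker's y. The plate bears on the stem about 26 mm from the axis, so it feels about 2.3 times the force at the ball: stay below 8 N at the ball.
- knob (a point): Centre of the black ball of 20 mm diameter, 60 mm from the bolt's axis. Pinched along the bolt it turns stiffly between the pads and slips a few mm as the handle swings, so take it afresh before feeling for the notch, or push it down from above.
- carton: Small white stock carton, 62 x 85 x 50 mm, bystander; origin at the centre of its underside.
- brown_tape: Roll of brown tape, 70 mm diameter, 48 mm high, bystander; origin at the centre of its underside.
- clip_dish: Shallow metal tin of clips, 65 mm diameter, 28 mm high, bystander; origin at the centre of its underside.
- bench_stapler: Desk stapler, 34 x 142 x 60 mm, bystander; origin at the centre of its underside.
- thin_tape: Thin roll of cream tape, 80 mm diameter, 24 mm high, bystander; origin at the centre of its underside.
- labels: Small roll of stickers, 68 mm diameter, 30 mm high, bystander; origin at the centre of its underside.

How it is judged:
By the outcome, as a careful person would: the job done as asked, in the order asked, and still so for the second after the job is handed in, with the robot touching nothing.
It also fails if it takes over 64 s, if anything falls off the work surface, if the arm or the gripper's body presses on something with over 40 N, if the wrist force passes 120 N, or if a joint passes its speed limit or range.

## Working session

There is one attempt and no reset: what is moved stays moved. The work goes in short steps, Python scripts to look and compute and a shell command to move; the robot and the scene stay as the last step left them, time stands still between calls to the robot, and variables do not carry over. Pictures are saved under pics/ and viewed, at most 10 in all, crops included, and the job is handed in when it is done.

```bash
mkdir -p pics; ls; cat > h.py <<'E'
import numpy as np, cv2
from rig import readout, cams, order, ctrl
from scipy.spatial.transform import Rotation as R
def rot(q): return R.from_quat([q[1],q[2],q[3],q[0]]).as_matrix()
def cal(n):
    c=cams.calibration(n); K=np.array([[c["fx"],0,c["cx"]],[0,c["fy"],c["cy"]],[0,0,1.]])
    a=np.array(c["attitude"],float); A=rot(a) if a.size==4 else a.reshape(3,3)
    return K,np.array(c["distortion"],float),np.array(c["position"],float),A
def ray(n,uv):
    K,D,p,A=cal(n); x=cv2.undistortPoints(np.array(uv,float).reshape(-1,1,2),K,D).reshape(-1,2)
    return p,np.c_[x,np.ones(len(x))],A
def at_depth(n,uv,d):
    p,x,A=ray(n,uv); return p+(x*np.reshape(d,(-1,1)))@A.T
def at_z(n,uv,z):
    p,x,A=ray(n,uv); w=x@A.T; return p+w*((z-p[2])/w[:,2:])
def proj(n,X):
    K,D,p,A=cal(n); c=(np.atleast_2d(X)-p)@A
    return cv2.projectPoints(c,np.zeros(3),np.zeros(3),K,D)[0].reshape(-1,2)
E
python3 - <<'E'
from h import *
for n in ("scene","top"):
    im,d=cams.capture(n); cv2.imwrite(f"pics/{n}0.png",im[:,:,::-1]); np.save(f"pics/{n}0.npy",d)
    print(n,cams.calibration(n))
    for t in ("locker","lid_hinge","staple","bolt_line","plate_edge","handle_arm","knob","carton","brown_tape","clip_dish","bench_stapler","thin_tape","labels"):
        r=cams.spot_point(t,n)[:1]
        for q in r:
            u,v=q["uv"]; print(t,np.round(q["uv"],1),round(q["p"],2),d[int(np.clip(v,0,419)),int(np.clip(u,0,559))],np.round(at_z(n,[q["uv"]],{"lid_hinge":64,"bolt_line":100,"plate_edge":110}.get(t,0)),0))
print(readout.sense())
E
```

```text
pics
scene {'fx': 449.5328332236795, 'fy': 449.5328332236795, 'cx': 274.99911194366445, 'cy': 212.5502884513632, 'distortion': array([-0.1045665,  0.       ,  0.       ,  0.       ,  0.       ]), 'position': array([ 76.81292748, 711.8201406 , 777.89153108]), 'attitude': array([ 0.12600252, -0.26893366,  0.85150791, -0.43212536])}
locker [249.  272.8] 0.94 966.1676 [[572.  81.   0.]]
lid_hinge [235.7 222.5] 0.92 1146.3369 [[671.   5.  64.]]
staple [248.9 201.8] 0.62 1352.8286 [[ 756. -161.    0.]]
bolt_line [253.9 271.1] 0.63 962.3056 [[503. 152. 100.]]
plate_edge [270.2 252. ] 0.74 1031.5103 [[503.  90. 110.]]
handle_arm [252.3 271.3] 0.47 958.9676 [[568.  72.   0.]]
knob [255.1 253.9] 0.65 926.3269 [[601.  16.   0.]]
carton [200.  358.4] 0.75 847.3819 [[502. 339.   0.]]
brown_tape [158.7 314.8] 0.92 932.00507 [[654. 307.   0.]]
clip_dish [311.2 187.8] 0.84 1385.4976 [[ 643. -337.    0.]]
bench_stapler [350.3 203.1] 0.96 1341.4752 [[ 504. -335.    0.]]
thin_tape [386.2 227.4] 0.42 829.9368 [[ 367. -288.    0.]]
labels [262.6 368.8] 0.59 851.75836 [[384. 284.   0.]]
top {'fx': 538.859
[... 1048 characters left out ...]
 296.   0.]]
{'time_s': 1.4, 'joints': array([-1.44740928e+00,  3.12893681e-01,  1.49771120e+00,  7.37760393e-06,
        1.33098136e+00, -2.23383096e-01]), 'dq': array([ 0.00021239,  0.0002896 ,  0.00192553,  0.0012404 , -0.0011541 ,
        0.00010533]), 'tau': array([ 2.51099009e-04, -4.12164617e+01, -2.59899008e+01, -1.58164808e-04,
        4.99153848e-04, -2.32177490e-05]), 'eef_pos': array([ 178.42645761, -493.75622115,  303.89319009]), 'ee_rot': array([3.37926846e-06, 9.85006578e-01, 1.72516788e-01, 3.41862412e-06]), 'force': array([ 0.11106932, -0.51885907,  0.3454908 ]), 'wrist_torque': array([0.00013154, 0.01710233, 0.00111835]), 'grip_force': 0.0, 'grip_width': 0.9999097991152581}
```

```bash
cat >> h.py <<'E'
def fit2(L,W):
    L=np.array(L,float);W=np.array(W,float);a=L-L.mean(0);b=W-W.mean(0)
    th=np.arctan2((a[:,0]*b[:,1]-a[:,1]*b[:,0]).sum(),(a*b).sum());c,s=np.cos(th),np.sin(th);M=np.array([[c,-s],[s,c]])
    return th,W.mean(0)-M@L.mean(0)
def l2w(P,th,t):
    P=np.atleast_2d(np.array(P,float));c,s=np.cos(th),np.sin(th);return np.c_[P[:,:2]@np.array([[c,-s],[s,c]]).T+t,P[:,2]]
E
python3 - <<'E'
from h import *
L=[[0,0],[74,-95],[-43,102],[-70,34]]
th,t=fit2(L*2,[[572,81],[671,5],[503,152],[503,90],[574,74],[671,9],[504,155],[501,87]])
print(th,t, l2w(np.c_[L,[0]*4],th,t))
boxes=[[-75,-130,0],[-75,130,0],[75,130,0],[75,-130,0]]
for n,(x0,y0,x1,y1),k in (("top",(180,130,320,250),5),("scene",(170,130,340,330),3)):
    im=cv2.imread(f"pics/{n}0.png")
    c=cv2.resize(im[y0:y1,x0:x1],None,fx=k,fy=k,interpolation=cv2.INTER_CUBIC)
    def line(P,col):
        q=((proj(n,l2w(P,th,t))-[x0,y0])*k).astype(np.int32); cv2.polylines(c,[q.reshape(-1,1,2)],True,col,1)
    line(boxes,(0,255,0)); line([[-75,-10,70],[-75,130,70],[75,130,70],[75,-10,70]],(0,0,255)); line([[-43,102,100],[-43,-2,100]],(255,0,0)); line([[-70,34,110],[-70,36,110]],(0,255,255))
    cv2.imwrite(f"pics/{n}0c.png",c)
E
```

```text
0.3053567336209171 [574.75545534  74.78034328] [[574.75545534  74.78034328   0.        ]
 [673.89237352   6.42193888   0.        ]
 [503.08003596 159.13456225   0.        ]
 [497.77213517  86.16315559   0.        ]]
```

View pics/top0c.png

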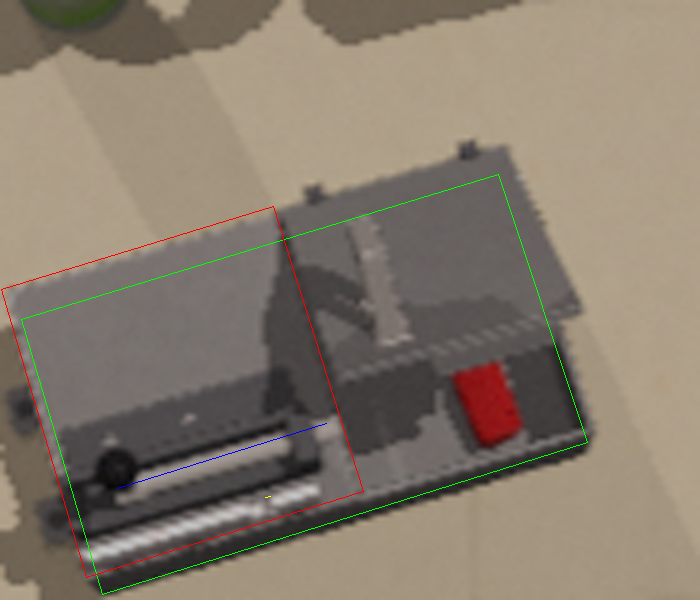

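View pics/scene0c.png

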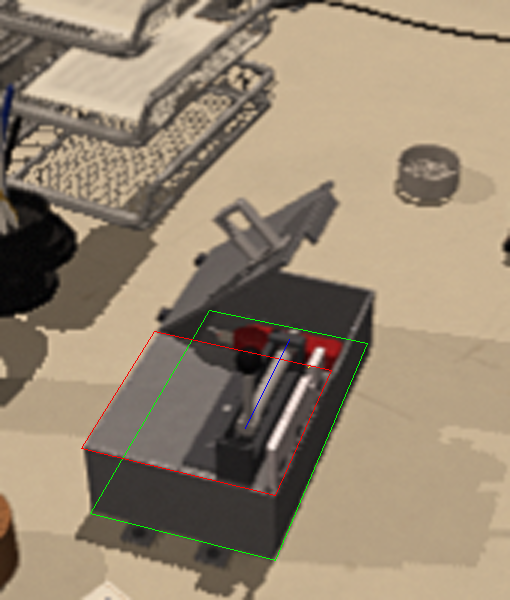

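```bash
python3 - <<'E'
from h import *
th,t=.3053567,np.array([574.755,74.78])
d=np.load("pics/top0.npy")
v,u=np.mgrid[130:250,180:320]; u=u.ravel();v=v.ravel()
P=at_depth("top",np.c_[u,v],d[v,u]); c,s=np.cos(th),np.sin(th)
L=np.c_[(P[:,:2]-t)@np.array([[c,-s],[s,c]]),P[:,2]]
m=(L[:,1]<-70)&(L[:,1]>-120)&(L[:,2]>76)&(L[:,0]<80); q=L[m]
k=np.polyfit(q[:,0],q[:,2],1); print("lid",m.sum(),np.arctan(-k[0]),k,q[:,0].min(),q[:,2].max())
m=(abs(L[:,2]-70)<6)&(L[:,1]>-5)&(L[:,0]<90); q=L[m]; print("deck",m.sum(),np.percentile(q[:,:2],[1,50,99],axis=0).round(),np.median(q[:,2]))
r=cams.spot_point("knob","top"); 
m=(L[:,1]>70)&(L[:,2]>145); print("knob",L[m].round(), L[m].mean(0).round(1))
m=(abs(L[:,0]+70)<8)&(abs(L[:,2]-110)<6);q=L[m];print("plate",m.sum(),q.mean(0).round(1),np.polyfit(q[:,1],q[:,0],1).round(3))
def tool(local,tipz): w=l2w([[*local,0]],th,t)[0]; return w[:2],tipz+73
s0=readout.sense(); M=rot(s0["ee_rot"])
for lp in ((5,-95,300),):
    w=np.r_[l2w([[lp[0],lp[1],0]],th,t)[0][:2],lp[2]]; print(w,M.T@(w-s0["eef_pos"]))
E
```

```text
lid 811 0.696121965290031 [ -0.83568063 134.49750741] -47.21827202751189 172.82593086860174
deck 2247 [[-75.  -4.]
 [ 20.  60.]
 [ 73. 128.]] 70.31841039633264
knob [[-35.  99. 161.]
 [-37.  96. 167.]
 [-38.  94. 167.]
 [-38.  92. 166.]
 [-38.  90. 160.]
 [-38. 101. 166.]
 [-39.  99. 168.]
 [-40.  97. 169.]
 [-41.  95. 171.]
 [-41.  93. 167.]
 [-41.  91. 166.]
 [-41.  89. 163.]
 [-40. 102. 167.]
 [-41. 100. 169.]
 [-42.  98. 170.]
 [-43.  95. 171.]
 [-44.  93. 173.]
 [-44.  91. 169.]
 [-44.  89. 166.]
 [-42. 103. 165.]
 [-44. 100. 171.]
 [-45.  98. 171.]
 [-45.  96. 169.]
 [-45.  94. 169.]
 [-46.  92. 168.]
 [-47.  90. 169.]
 [-45. 103. 168.]
 [-45. 101. 164.]
 [-46.  99. 166.]
 [-47.  97. 167.]
 [-48.  94. 172.]
 [-48.  93. 167.]
 [-49.  90. 169.]
 [-46. 104. 165.]
 [-47. 102. 167.]
 [-49. 100. 169.]
 [-50.  97. 173.]
 [-50.  95. 169.]
 [-51.  93. 171.]
 [-50.  91. 160.]
 [-48. 105. 162.]
 [-49. 103. 164.]
 [-51. 100. 171.]
 [-51.  98. 170.]
 [-52.  96. 168.]
 [-52.  94. 166.]
 [-51.  92. 157.]
 [-51. 101. 161.]
 [-53.  99. 166.]
 [-54.  97. 166.]
 [-53.  95. 159.]] [-45.4  96.4 166.9]
plate 120 [-70.7  74.4 109.8] [ 9.0000e-03 -7.1426e+01]
[608.08387125 -14.32211188 300.        ] [ 567.03573701 -304.86554937    3.87757417]
```

```bash
python3 -m handwheel '[[45, -25, 0, 0, 0, 0.02], [90, -50, 0, 0, 0, 0.042], [135, -75, 0, 0, 0, 0.042], [180, -100, 0, 0, 0, 0.042], [225, -125, 0, 0, 0, 0.042], [270, -150, 0, 0, 0, 0.042], [315, -175, 0, 0, 0, 0.042], [360, -200, 0, 0, 0, 0.042]]' 0.0 30
python3 - <<'E'
from h import *
th,t=.3053567,np.array([574.755,74.78])
s0=readout.sense(); M=rot(s0["ee_rot"]); w=np.r_[l2w([[-15,-95,0]],th,t)[0][:2],240]; print(s0["time_s"],M.T@(w-s0["eef_pos"]),M.round(3)[:2,:2].tolist())
E
```

```text
time_s: 2.25
eef_pos: [442.3, -190.4, 304.2]
ee_rot: [0.0, 0.988, 0.152, 0.0]
force: [0.7, -0.9, 0.1]
grip_width: 0.003
grip_force: 0.0
2.25 [ 190.96193491 -118.23762492   64.1739809 ] [[0.954, 0.3], [0.3, -0.954]]
```

```bash
python3 -m handwheel '[[45, -28, 0, 0, 0, 0], [90, -56, 0, 0, 0, 0], [135, -84, 20, 0, 0, 0], [183, -114, 50, 0, 0, 0], [183, -114, 64, 0, 0, 0], [183, -114, 64, 0, 0, 0]]'
python3 - <<'E'
from h import *
im,d=cams.capture("wrist"); cv2.imwrite("pics/w1.png",im[:,:,::-1]); np.save("pics/w1.npy",d)
E
```

```text
time_s: 2.85
eef_pos: [581.8, -25.9, 236.2]
ee_rot: [-0.001, 0.988, 0.153, -0.002]
force: [-0.2, 0.4, -0.9]
grip_width: 0.001
grip_force: 0.0
```

View pics/w1.png

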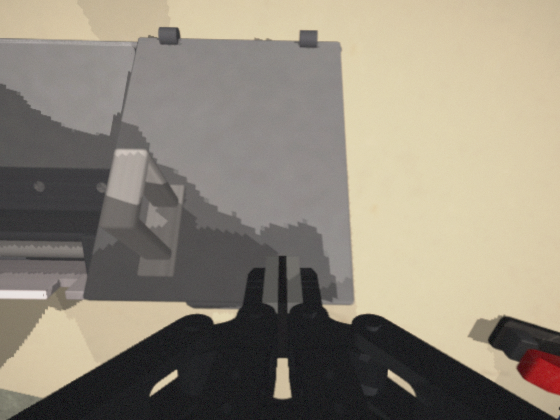

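```bash
python3 -m handwheel '[[0, 0, 12, 0, 0, 0], [-4, 0, 24, 0, 0, 0], [-8, 0, 36, 0, 0, 0], [-12, 0, 48, 0, 0, 0], [-16, 0, 60, 0, 0, 0], [-20, 0, 72, 0, 0, 0], [-22, 0, 82, 0, 0, 0], [-24, 0, 90, 0, 0, 0]]'; python3 -m handwheel '[[0, 0, 3, 0, 0, 0], [0, 0, 5, 0, 0, 0], [0, 0, 6, 0, 0, 0], [0, 0, 6, 0, 0, 0]]'
```

```text
time_s: 3.7
eef_pos: [558.7, -36.6, 149.9]
ee_rot: [0.0, 0.988, 0.151, 0.001]
force: [2.2, -0.3, 1.6]
grip_width: -0.004
grip_force: 0.7
time_s: 4.1
eef_pos: [558.8, -35.7, 144.0]
ee_rot: [0.0, 0.988, 0.152, 0.0]
force: [0.0, 0.3, -1.0]
grip_width: 0.002
grip_force: 0.0
```

```bash
python3 -m handwheel '[[0, 0, 1, 0, 0, 0], [0, 0, 2, 0, 0, 0], [0, 0, 3, 0, 0, 0], [0, 0, 3, 0, 0, 0]]'; python3 - <<'E'
from h import *
im,d=cams.capture("top"); cv2.imwrite("pics/t2.png",cv2.resize(im[130:250,180:320,::-1],None,fx=5,fy=5,interpolation=2))
th,t=.3053567,np.array([574.755,74.78])
v,u=np.mgrid[130:250,180:320]; u=u.ravel();v=v.ravel()
P=at_depth("top",np.c_[u,v],d[v,u]); c,s=np.cos(th),np.sin(th)
L=np.c_[(P[:,:2]-t)@np.array([[c,-s],[s,c]]),P[:,2]]
m=(L[:,1]<-15)&(L[:,1]>-125)&(L[:,2]>50)&(L[:,2]<95)&(L[:,0]<65)&(L[:,0]>20); q=L[m]
print(np.polyfit(q[:,0],q[:,2],1),np.median(q[:,2]),m.sum())
E
```

```text
time_s: 4.5
eef_pos: [558.9, -35.7, 142.4]
ee_rot: [0.0, 0.988, 0.152, 0.0]
force: [-5.3, 0.3, 14.2]
grip_width: -0.001
grip_force: 7.0
[4.47287681e-03 7.00535810e+01] 70.31585541900176 257
```

View pics/t2.png

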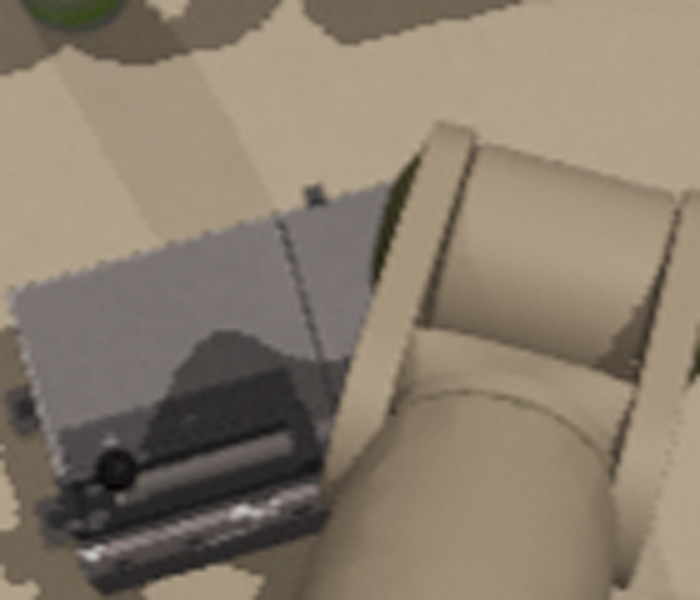

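```bash
python3 -m handwheel '[[0, 0, -40, 0, 0, 0], [0, 0, -80, 0, 0, 0], [-20, -30, -120, 0, 0, 0], [-35, -75, -140, 0, 0, 0], [-50, -120, -140, 0, 0, 0], [-50, -135, -140, 0, 0, 0], [-50, -135, -140, 0, 0, 0], [-50, -135, -140, 0, 0, 0]]' 0.5
python3 - <<'E'
from h import *
th,t=.3053567,np.array([574.755,74.78])
print(readout.sense()["eef_pos"])
im,d=cams.capture("wrist"); cv2.imwrite("pics/w3.png",im[:,:,::-1]); np.save("pics/w3.npy",d)
import pickle; pickle.dump(cams.calibration("wrist"),open("pics/w3.pkl","wb"))
for n in ("plate_edge","bolt_line","knob","staple"): print(n,cams.spot_point(n,"wrist")[:1])
for p in ([-70,44,110],[-70,34,110],[-70,24,110],[-43,102,100],[-43,96,160],[-43,-42,119]): print(p,proj("wrist",l2w(p,th,t)).round(1))
E
```

```text
time_s: 5.35
eef_pos: [470.8, 77.8, 280.9]
ee_rot: [0.0, 0.988, 0.152, 0.0]
force: [0.0, -0.9, -0.2]
grip_width: 0.498
grip_force: 0.0
[470.76375717  77.83362025 280.92479512]
plate_edge [{'uv': [284.0, 159.2], 'p': 0.79}]
bolt_line [{'uv': [175.3, 113.9], 'p': 0.58}]
knob [{'uv': [159.1, 127.6], 'p': 0.98}]
staple [{'uv': [398.0, 114.0], 'p': 0.93}]
[-70, 44, 110] [[266.1 161.2]]
[-70, 34, 110] [[281.5 161.2]]
[-70, 24, 110] [[296.8 161.2]]
[-43, 102, 100] [[177.3 117.4]]
[-43, 96, 160] [[157.5 129.8]]
[-43, -42, 119] [[407.1 120.4]]
```

View pics/w3.png

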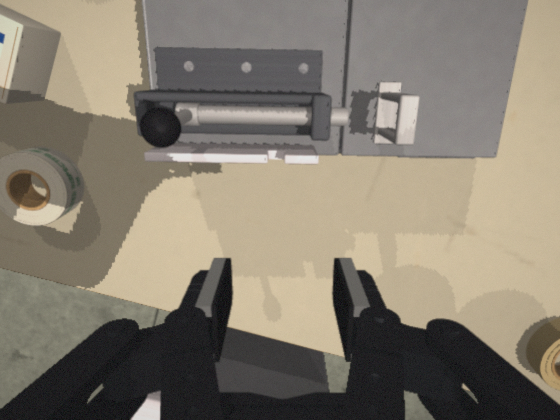

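```bash
python3 - <<'E'
import cv2,numpy as np
g=cv2.imread("pics/w3.png",0)
for r in (152,154,156,158,160): print(r,g[r,258:296].tolist())
r=158; print(g[158,138:160].tolist(), g[158,308:326].tolist())
from h import *
print(readout.sense()["eef_pos"],readout.sense()["time_s"])
th,t=.3053567,np.array([574.755,74.78]); s0=readout.sense(); M=rot(s0["ee_rot"])
c,s=np.cos(th),np.sin(th)
print("local",(s0["eef_pos"][:2]-t)@np.array([[c,-s],[s,c]]))
w=np.r_[l2w([[-44,96,0]],th,t)[0][:2],214]; print(M.T@(w-s0["eef_pos"]))
E
```

```text
152 [122, 121, 122, 123, 122, 123, 122, 124, 127, 146, 194, 221, 222, 225, 225, 226, 225, 218, 184, 146, 140, 140, 138, 138, 138, 131, 124, 122, 121, 118, 119, 121, 122, 120, 118, 120, 120, 122]
154 [172, 172, 174, 172, 171, 172, 169, 169, 163, 157, 185, 214, 223, 225, 225, 226, 221, 199, 147, 139, 141, 139, 138, 137, 137, 130, 127, 139, 149, 149, 143, 143, 143, 141, 142, 142, 138, 137]
156 [228, 227, 226, 227, 227, 227, 227, 224, 218, 192, 188, 218, 222, 222, 225, 226, 214, 171, 147, 143, 139, 142, 139, 136, 140, 134, 154, 200, 220, 219, 221, 221, 221, 221, 220, 220, 222, 221]
158 [226, 226, 227, 225, 227, 225, 207, 198, 216, 194, 182, 207, 214, 217, 219, 221, 220, 216, 217, 206, 185, 175, 172, 163, 144, 139, 158, 203, 222, 224, 224, 224, 225, 224, 225, 225, 225, 225]
160 [224, 224, 224, 226, 224, 224, 214, 207, 214, 195, 178, 179, 182, 182, 180, 182, 182, 181, 182, 182, 180, 184, 182, 180, 179, 169, 173, 206, 222, 224, 222, 224, 224, 223, 224, 224, 224, 226]
[117, 117, 117, 119, 118, 119, 122, 134, 144, 142, 143, 143, 143, 142, 143, 142, 141, 141, 142, 145, 141, 141] [228, 228, 229, 227, 227, 228, 227, 219, 214, 221, 200, 178, 179, 179, 180, 177, 179, 179]
[470.87301751  77.29708528 280.62404708] 5.6
local [-98.31965896  33.63103725]
[ 54.23825128 -62.45477119  66.6099855 ]
```

```bash
python3 -m handwheel '[[25, -30, 0, 0, 0, 0], [50, -60, 0, 0, 0, 0], [53, -62, 15, 0, 0, 0], [53, -62, 35, 0, 0, 0], [53, -62, 55, 0, 0, 0], [53, -62, 66, 0, 0, 0], [53, -62, 66, 0, 0, 0]]' && python3 -m handwheel '[[0, 0, 0, 0, 0, 0], [0, 0, 0, 0, 0, 0], [0, 0, 0, 0, 0, 0], [0, 0, 0, 0, 0, 0]]' 0.0 30
python3 - <<'E'
from h import *
th,t=.3053567,np.array([574.755,74.78]); s0=readout.sense();c,s=np.cos(th),np.sin(th)
print("local",(s0["eef_pos"][:2]-t)@np.array([[c,-s],[s,c]]),s0["eef_pos"])
E
```

```text
time_s: 6.3
eef_pos: [502.2, 152.7, 213.6]
ee_rot: [-0.0, 0.988, 0.152, -0.001]
force: [0.3, 0.3, 0.8]
grip_width: 0.498
grip_force: 0.0
time_s: 6.7
eef_pos: [502.9, 152.9, 215.9]
ee_rot: [0.0, 0.988, 0.152, 0.001]
force: [0.9, -2.1, 5.9]
grip_width: 0.207
grip_force: 29.4
local [-45.02200069  96.13778623] [502.91349818 152.93531399 215.92474794]
```

```bash
python3 -m handwheel '[[0, 7, 0, 0, 0, 0], [0, 14, 0, 0, 0, 0], [0, 21, 0, 0, 0, 0], [0, 28, 0, 0, 0, 0], [0, 35, 0, 0, 0, 0], [0, 42, 0, 0, 0, 0], [0, 49, 0, 0, 0, 0], [0, 55, 0, 0, 0, 0]]' && python3 -m handwheel '[[0, 2, 0, 0, 0, 0], [0, 2, 0, 0, 0, 0], [0, 2, 0, 0, 0, 0]]'
python3 - <<'E'
from h import *
th,t=.3053567,np.array([574.755,74.78]); s0=readout.sense();c,s=np.cos(th),np.sin(th)
print("local",(s0["eef_pos"][:2]-t)@np.array([[c,-s],[s,c]]),s0["eef_pos"],s0["grip_width"])
E
```

```text
time_s: 7.5
eef_pos: [519.2, 100.8, 215.9]
ee_rot: [-0.0, 0.988, 0.152, 0.001]
force: [-2.5, 3.3, 7.1]
grip_width: 0.209
grip_force: 29.6
time_s: 7.8
eef_pos: [519.9, 98.8, 215.9]
ee_rot: [0.0, 0.988, 0.152, 0.001]
force: [-0.7, -0.8, 7.1]
grip_width: 0.213
grip_force: 29.5
local [-45.13389348  39.36206275] [519.87545999  98.75240941 215.92775517] 0.2127400375649482
```

```bash
python3 -m handwheel '[[-7, 0, 1, 0, 0, 0], [-16, 0, 3, 0, 0, 0], [-24, 0, 6, 0, 0, 0], [-32, 0, 10.5, 0, 0, 0], [-39, 0, 16, 0, 0, 0], [-45, 0, 23, 0, 0, 0], [-45, 0, 23, 0, 0, 0], [-45, 0, 23, 0, 0, 0]]'
cat > st.py <<'E'
from h import *
th,t=.3053567,np.array([574.755,74.78]); s0=readout.sense();c,s=np.cos(th),np.sin(th)
L=(s0["eef_pos"][:2]-t)@np.array([[c,-s],[s,c]])
f=s0["force"]; print("local",L.round(2),"graspz",round(s0["eef_pos"][2]-54,2),"w",round(s0["grip_width"],3),"f_local",np.round([c*f[0]+s*f[1],-s*f[0]+c*f[1],f[2]],1),s0["time_s"])
E
python3 st.py; python3 - <<'E'
from h import *
im,d=cams.capture("wrist"); cv2.imwrite("pics/w4.png",im[:,:,::-1])
im,d=cams.capture("scene"); cv2.imwrite("pics/s4.png",cv2.resize(im[200:310,180:330,::-1],None,fx=5,fy=5,interpolation=2))
E
```

```text
time_s: 8.6
eef_pos: [476.4, 85.3, 191.8]
ee_rot: [-0.0, 0.988, 0.152, -0.001]
force: [-2.2, 1.8, 2.1]
grip_width: 0.207
grip_force: 32.4
local [-90.64  39.62] graspz 137.8 w 0.207 f_local [-1.5  2.4  2.1] 8.6
```

View pics/w4.png

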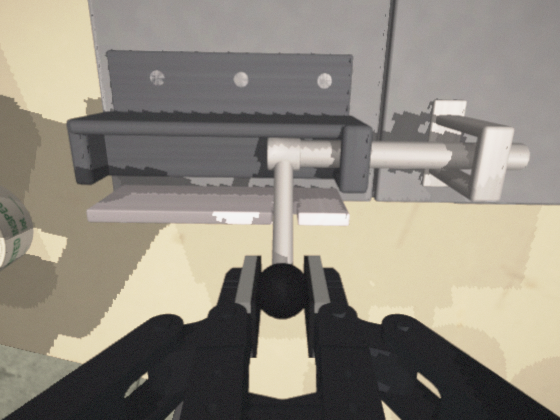

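```bash
python3 -m handwheel '[[0, 0, 0, 0, 0, 0], [0, 0, 0, 0, 0, 0]]' 0.35; python3 -m handwheel '[[0, 0, 0, 0, 0, 0], [0, 0, 0, 0, 0, 0], [0, 0, 0, 0, 0, 0]]' 0.0 20; python3 st.py; python3 -m handwheel '[[0, 0.5, 0, 0, 0, 0], [0, 1, 0, 0, 0, 0], [0, 1, 0, 0, 0, 0]]'; python3 st.py; python3 - <<'E'
from h import *
im,d=cams.capture("wrist"); g=cv2.cvtColor(im,cv2.COLOR_RGB2GRAY)
for r in (214,217,220): print(r,g[r,262:312].tolist())
E
```

```text
time_s: 8.9
eef_pos: [476.9, 85.1, 191.9]
ee_rot: [0.0, 0.988, 0.152, 0.0]
force: [0.3, -0.0, -0.4]
grip_width: 0.35
grip_force: 0.0
time_s: 9.2
eef_pos: [476.7, 85.2, 191.9]
ee_rot: [0.0, 0.988, 0.152, 0.0]
force: [-0.4, 0.0, -0.6]
grip_width: 0.215
grip_force: 19.5
local [-90.45  39.38] graspz 137.91 w 0.215 f_local [-0.3  0.1 -0.6] 9.2
time_s: 9.5
eef_pos: [476.9, 84.3, 191.9]
ee_rot: [-0.0, 0.988, 0.152, -0.0]
force: [-1.0, 2.6, 0.6]
grip_width: 0.217
grip_force: 19.5
local [-90.46  38.51] graspz 137.9 w 0.217 f_local [-0.1  2.8  0.6] 9.5
214 [180, 179, 181, 180, 180, 179, 164, 145, 184, 224, 208, 160, 129, 140, 155, 169, 182, 190, 199, 205, 214, 215, 219, 218, 216, 215, 206, 196, 185, 171, 159, 151, 135, 157, 211, 233, 238, 238, 237, 238, 238, 238, 237, 237, 237, 237, 237, 237, 237, 236]
217 [174, 171, 173, 172, 174, 169, 158, 145, 176, 211, 187, 132, 127, 143, 156, 172, 179, 191, 200, 208, 212, 216, 218, 217, 216, 214, 207, 196, 185, 176, 178, 198, 182, 165, 219, 238, 242, 242, 242, 242, 243, 242, 242, 243, 243, 243, 243, 243, 243, 243]
220 [171, 169, 167, 171, 170, 162, 155, 159, 188, 210, 186, 136, 129, 144, 158, 170, 182, 192, 200, 206, 211, 214, 217, 216, 217, 213, 208, 195, 186, 176, 177, 198, 187, 173, 209, 229, 239, 242, 242, 242, 242, 242, 242, 243, 242, 243, 242, 243, 243, 243]
```

```bash
python3 -m handwheel '[[-2, 0, 2.5, 0, 0, 0], [-3.5, 0, 5, 0, 0, 0], [-4.6, 0, 7, 0, 0, 0], [-5.4, 0, 8.5, 0, 0, 0], [-5.4, 0, 8.5, 0, 0, 0]]'; python3 st.py;  python3 -m handwheel '[[-1, 0, 1.5, 0, 0, 0], [-2, 0, 3, 0, 0, 0], [-2, 0, 3, 0, 0, 0]]'; python3 st.py
```

```text
time_s: 10.05
eef_pos: [471.2, 82.4, 183.2]
ee_rot: [0.0, 0.988, 0.152, -0.001]
force: [-5.6, -0.5, 3.6]
grip_width: 0.213
grip_force: 19.8
local [-96.44  38.44] graspz 129.15 w 0.213 f_local [-5.5  1.2  3.6] 10.05
time_s: 10.35
eef_pos: [469.8, 82.0, 180.2]
ee_rot: [0.0, 0.988, 0.152, -0.0]
force: [-3.9, 1.1, 1.4]
grip_width: 0.214
grip_force: 19.8
local [-97.96  38.4 ] graspz 126.23 w 0.214 f_local [-3.4  2.2  1.4] 10.35
```

```bash
python3 -m handwheel '[[-1, 0, 3, 0, 0, 0], [-2, 0, 6, 0, 0, 0], [-3, 0, 9, 0, 0, 0], [-3.5, 0, 12, 0, 0, 0], [-4, 0, 14, 0, 0, 0], [-4, 0, 14, 0, 0, 0]]'; python3 st.py;  python3 -m handwheel '[[-0.5, 0, 3, 0, 0, 0], [-1, 0, 6, 0, 0, 0], [-1, 0, 9, 0, 0, 0], [-1, 0, 11, 0, 0, 0], [-1, 0, 11, 0, 0, 0]]'; python3 st.py
```

```text
time_s: 10.95
eef_pos: [466.0, 80.9, 166.0]
ee_rot: [-0.0, 0.988, 0.152, -0.0]
force: [-2.6, 1.8, 1.3]
grip_width: 0.214
grip_force: 20.2
local [-101.92   38.49] graspz 111.99 w 0.214 f_local [-1.9  2.5  1.3] 10.95
time_s: 11.45
eef_pos: [465.0, 80.5, 155.1]
ee_rot: [-0.0, 0.988, 0.152, -0.0]
force: [-4.2, 0.1, 1.8]
grip_width: 0.214
grip_force: 20.4
local [-102.95   38.42] graspz 101.05 w 0.214 f_local [-4.   1.3  1.8] 11.45
```

```bash
python3 -m handwheel '[[0.3, 0, 0.5, 0, 0, 0], [0.5, 0, 1, 0, 0, 0], [0.5, 0, 1, 0, 0, 0]]'; python3 st.py; python3 -m handwheel '[[0, 0, 0, 0, 0, 0], [0, 0, 0, 0, 0, 0], [0, 0, 0, 0, 0, 0]]' 0.5; python3 -m handwheel '[[0, 0, -30, 0, 0, 0], [0, 0, -60, 0, 0, 0], [0, 0, -60, 0, 0, 0], [0, 0, -60, 0, 0, 0]]'; python3 - <<'E'
from h import *
th,t=.3053567,np.array([574.755,74.78])
im,d=cams.capture("wrist"); cv2.imwrite("pics/w5.png",im[:,:,::-1])
r=cams.spot_point("knob","wrist")[:1]; print(r,proj("wrist",l2w([[-103,38.4,100],[-103,38.4,106]],th,t)))
u,v=np.array(r[0]["uv"]).astype(int); print(d[v-4:v+5:4,u-4:u+5:4]); P=at_depth("wrist",[[u,v]],[d[v,u]]); print(P)
E
python3 st.py
```

```text
time_s: 11.75
eef_pos: [465.1, 80.6, 154.2]
ee_rot: [-0.0, 0.988, 0.152, -0.001]
force: [-5.9, -0.4, 2.2]
grip_width: 0.214
grip_force: 20.4
local [-102.79   38.53] graspz 100.2 w 0.214 f_local [-5.7  1.3  2.2] 11.75
time_s: 12.05
eef_pos: [466.0, 80.6, 154.6]
ee_rot: [0.0, 0.988, 0.152, 0.001]
force: [1.1, 0.8, -0.1]
grip_width: 0.498
grip_force: 0.0
time_s: 12.45
eef_pos: [465.7, 80.7, 214.5]
ee_rot: [0.0, 0.988, 0.152, 0.001]
force: [-0.0, 0.3, -0.1]
grip_width: 0.5
grip_force: 0.0
[{'uv': [284.2, 242.5], 'p': 0.98}] [[282.39258254 237.26090672]
 [282.39617154 242.02172787]]
[[182.28725 181.34468 182.1445 ]
 [180.3565  181.10481 181.38004]
 [182.01768 181.44121 182.1592 ]]
[[469.98209614  81.20839071 116.8470661 ]]
local [-102.66   38.52] graspz 159.51 w 0.502 f_local [ 0.1 -0.2 -0.1] 12.55
```

View pics/w5.png

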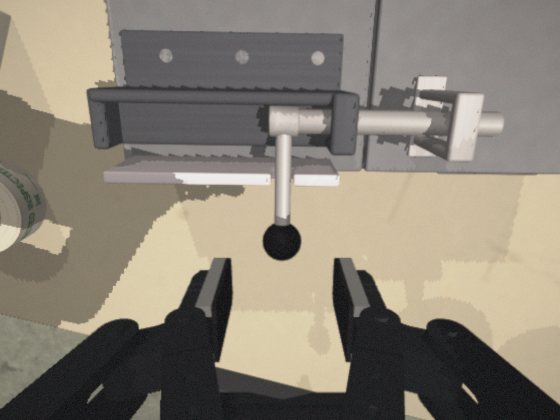

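```bash
python3 -m handwheel '[[0, 0, 0, 0, 0, 0], [0, 0, 0, 0, 0, 0], [0, 0, 10, 0, 0, 0], [0, 0, 20, 0, 0, 0], [0, 0, 25, 0, 0, 0], [0, 0, 27, 0, 0, 0], [0, 0, 28, 0, 0, 0], [0, 0, 28, 0, 0, 0]]' 0.0; python3 st.py; python3 -m handwheel '[[0, 0, 0.5, 0, 0, 0], [0, 0, 1, 0, 0, 0], [0, 0, 1.5, 0, 0, 0], [0, 0, 2, 0, 0, 0], [0, 0, 2, 0, 0, 0]]'; python3 st.py
```

```text
time_s: 13.35
eef_pos: [465.7, 80.7, 186.4]
ee_rot: [0.0, 0.988, 0.152, 0.0]
force: [0.4, 0.5, 0.3]
grip_width: 0.004
grip_force: 0.0
local [-102.28   38.41] graspz 132.41 w 0.004 f_local [0.5 0.4 0.3] 13.35
time_s: 13.85
eef_pos: [465.5, 80.7, 184.4]
ee_rot: [0.0, 0.988, 0.152, -0.0]
force: [-0.1, 0.3, 1.1]
grip_width: 0.003
grip_force: 0.1
local [-102.39   38.44] graspz 130.35 w 0.003 f_local [-0.   0.3  1.1] 13.85
```

```bash
for i in 1 2 3; do python3 -m handwheel '[[0, 0, 0.3, 0, 0, 0], [0, 0, 0.6, 0, 0, 0], [0, 0, 0.6, 0, 0, 0]]' | grep -v rot; done; python3 st.py
```

```text
time_s: 14.15
eef_pos: [465.6, 80.7, 183.8]
force: [-0.5, 0.2, 0.6]
grip_width: -0.001
grip_force: 0.2
time_s: 14.45
eef_pos: [465.5, 80.7, 183.2]
force: [-0.3, -0.1, 0.2]
grip_width: 0.002
grip_force: 0.2
time_s: 14.75
eef_pos: [465.6, 80.7, 182.6]
force: [-0.8, -0.4, 0.4]
grip_width: -0.004
grip_force: 0.2
local [-102.36   38.43] graspz 128.56 w -0.004 f_local [-0.8 -0.2  0.4] 14.75
```

```bash
for i in 1 2 3; do python3 -m handwheel '[[0, 0, 0.2, 0, 0, 0], [0, 0, 0.4, 0, 0, 0], [0, 0, 0.4, 0, 0, 0]]' | grep -v rot; done; python3 st.py
```

```text
time_s: 15.05
eef_pos: [465.6, 80.7, 182.2]
force: [-0.3, -0.3, -0.1]
grip_width: 0.001
grip_force: 0.2
time_s: 15.35
eef_pos: [465.6, 80.7, 181.9]
force: [-0.9, -0.4, 2.2]
grip_width: -0.002
grip_force: 0.7
time_s: 15.65
eef_pos: [465.6, 80.7, 181.5]
force: [-2.4, -0.2, 3.1]
grip_width: 0.003
grip_force: 2.0
local [-102.36   38.43] graspz 127.55 w 0.003 f_local [-2.3  0.5  3.1] 15.65
```

```bash
python3 -m handwheel '[[0, 0, 0.2, 0, 0, 0], [0, 0, 0.4, 0, 0, 0], [0, 0, 0.4, 0, 0, 0]]' | grep -v rot; python3 st.py; python3 -m handwheel '[[0, 0, -20, 0, 0, 0], [-10, 0, -60, 0, 0, 0], [-20, 0, -100, 0, 0, 0], [-20, 0, -110, 0, 0, 0], [-20, 0, -110, 0, 0, 0]]'; python3 - <<'E'
from h import *
th,t=.3053567,np.array([574.755,74.78]);c,s=np.cos(th),np.sin(th)
im,d=cams.capture("wrist"); a=im[:,:,::-1]
for n in ("wrist","scene"):
    if n=="scene": im,d=cams.capture(n)
    m=cams.trace("knob",n)[0]["pixels"]; v,u=np.nonzero(m); P=at_depth(n,np.c_[u,v],d[v,u]); L=np.c_[(P[:,:2]-t)@np.array([[c,-s],[s,c]]),P[:,2]]
    print(n,len(u),np.percentile(L,[50,95],axis=0).round(1))
b=im[:,:,::-1][205:310,170:330]; cv2.imwrite("pics/f6.png",cv2.resize(b,None,fx=4.5,fy=4.5,interpolation=2))
E
```

```text
time_s: 15.95
eef_pos: [465.6, 80.6, 181.3]
force: [-2.3, -0.4, 6.3]
grip_width: 0.002
grip_force: 3.2
local [-102.34   38.4 ] graspz 127.26 w 0.002 f_local [-2.4  0.3  6.3] 15.95
time_s: 16.45
eef_pos: [446.9, 74.6, 292.0]
ee_rot: [0.0, 0.988, 0.152, 0.002]
force: [0.4, 0.1, -0.6]
grip_width: 0.002
grip_force: 0.0
wrist 1396 [[-88.5  38.7 100.2]
 [-53.1  45.7 105.5]]
scene 49 [[-102.    43.6  104.3]
 [ -92.9   48.4  108.7]]
```

View pics/f6.png

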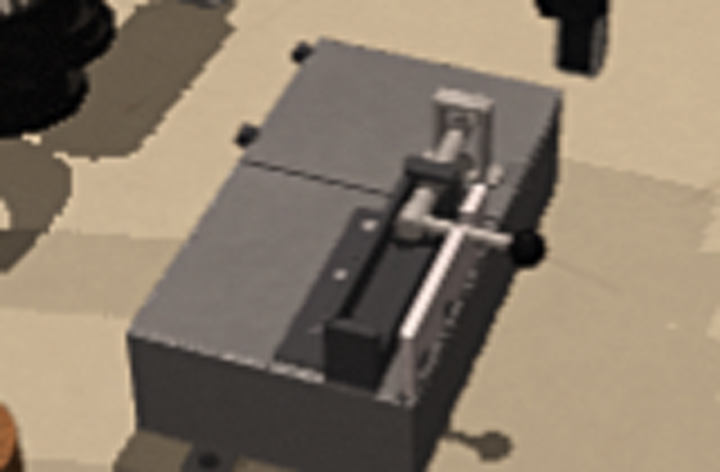

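The scene picture shows the lid shut and the bolt through the staple. The handle lies level in the notch, with the ball at about (525,248) and its top at about 109 mm. The robot is clear, so I am handing in.

```bash
python3 -c "
from rig import order; print(order.finish_job())"
```

```text
the job is handed in; nothing more can be done
None
```

The lid is shut, the bolt is through the staple and the handle is turned fully down in the notch. The robot has let go, nothing else was moved, and the job was handed in at about 16.5 s.

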